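# Clamp the blue-capped tube through the shaker's guard window

### The arm

A 6-joint arm with a two-finger parallel gripper is mounted at the origin on the work surface. World frame = base frame: x ahead of the robot, y to its left, z up, the work surface at z = 0. Lengths are in m, angles in rad, forces in N, time in s.
With the tool pointing down it reaches from about 0.325 to 0.775 m from the base axis. Payload 5.5 kg.
Tool frame: the origin (TCP) lies at the very end of the fingers, on their centre line; the grasp point (between the pads) lies 19 mm behind it (bot.tcp_to_grasp is the distance from the TCP to the grasp point, in m); x points along the fingers, z is the direction in which the jaws open and shut, and the axes are right-handed (so a half turn about x gives the same grasp; the last joint's range is limited). The gripper opens to 88 mm and grips with 3 to 60 N. Pads are 20 mm wide; open, the fingers measure 115 mm over their backs; the gripper's body (75 mm by 178 mm) begins 61 mm behind the grasp point.
Start: joints at [1.171, 0.091, 1.231, -0, 1.82, -0.057], TCP at [0.202, 0.565, 0.223] pointing down, gripper open.
Joint ranges: [-2.87, 2.87], [-0.86, 2.18], [0.17, 2.46], [-1.51, 4.65], [0.06, 2.69], [-2.65, 2.65]. Speed limits (rad/s): [2.57, 2.57, 3.01, 3.14, 3.14, 3.14].

### API

Orientations are given as a rotation vector (axis times angle).
In Python, from station import bot gives the robot as it stands. The module is installed in compiled form; this text tells all that it offers.
- The arm moves only by the shell command python3 -m crank 'ROWS' [OPENING]. ROWS is JSON, a list of rows, each an object with "slide": the shift along the tool's x, y, z in mm, a list of three; "twist": the turn about the tool's x in degrees. In form: [{"slide": [x, y, z], "twist": twist}, ...]. A call has 1 to 5 rows; each row is the pose to reach, as a shift and turn from the pose measured when the call began, along the tool's axes at that moment; what a row does not reach only later rows make up. A row lasts 1/10 s, in which the tool goes at most 50 mm and 8.59 degrees, less where a joint would pass 70% of its speed; a pose out of reach is approached as far as the arm can. A call with a gripper value outside its range is refused whole. OPENING is the finger opening in mm, from 0 to 87.8, set as the call begins (- or left out, the last holds). The fingers move at their own pace and stop on an object; the grip force is fixed at half the most. Time passes only in rows, so rows that repeat a pose let the fingers close. It gives the time, the measured TCP pose, the force and the opening at its end, in the units of the state.
- bot.observe(): the state, without advancing time (a new reading comes with each control period).
- bot.capture(name): name is "scene" or "top"; returns (picture, depth): 400x640x3 uint8, red, green, blue; 400x640 float32, m along the optical axis (not along the pixel's ray), 0 where there is no reading.
- bot.camera_params(name): a dict with "fx", "fy", "cx", "cy" (pixels), "k1" (the pictures are not rectified: a ray, as slopes to the right and down, at radius r is drawn at 1 + k1 r^2 times it, then the intrinsics apply), "camera_from_world" (4x4, takes a point from world to camera coordinates). Camera axes: x right, y up, looking along -z (the intrinsics and any distortion apply to the point x, -y, -z); pixel columns grow to the right and rows downward; lengths in m; the calibration is good to about 2 mm. A picture is of the moment at which its call begins. camera_params takes no time and is no camera call.
- bot.hand_in(): hands the job in, once; it reports no verdict.
The state is a dict: "clock": time; "q": joint angles; "qd": joint speeds; "tau": joint torques, N m; "tcp_pos": TCP position; "eef_rot": TCP orientation; "ft_force": force on the tool from outside, world axes, zero at the start; "wrist_torque": the same for the moment, N m; "width": finger opening in m.
Only numpy, scipy, OpenCV 4.12 (cv2) and the standard library are available. Lean on these libraries where they do the work, as an engineer would, in place of code of your own. Each camera call takes 0.05 s, during which the arm holds its last target.

### The job

Get the tube shaker ready: clamp the tube with the blue cap by reaching down through the guard window in front of it and pressing the green lever there all the way down, where it stays, then come back out. Do not touch the yellow guard frame going in or out. Grasp nothing: leave the other lever up, and leave both tubes in their nests and the beakers where they stand.

Things in the scene. Friction and masses are not known exactly. Their poses are not given: they have to be found in the camera images.
- guard: Yellow guard: a level plate, 10 mm thick, with two open windows, on clear and grey walls, over the levers. Origin on its top face midway between the windows, 150 mm above the table; x points towards the tubes, away from the robot; y left along the windows; z up. Plate: x -52 to 103, y -125 to 125 mm. Windows: x -36 to 36, y 23 to 107 (left) and -107 to -23 mm (right)
- shaker: The fixed tube shaker that carries the guard, levers and nests: a white base 250 mm (x) by 280 mm (y), 30 mm high, with green sides. Origin on the table, 30 mm along +x from below the guard's origin; same axes as the guard. The base runs from x = -95 to 155 mm. The guard's top face is the highest thing on it; the tubes end 18 mm lower
- lever_left (a joint): Angle of the left lever (the one at the guard's +y): 0 = fully up, 0.26 rad = fully down on its stop. It is stiff (about 5 N at its green pad moves it), has no spring and stays where it is left. It starts at 0 to 0.04. As it goes down it drives a black rubber jaw up to the tube behind it
- lever_right (a joint): The same for the right lever (at the guard's -y)
- pad_left (a point): Centre of the top face of the left lever's green pad, 36 mm (x) by 44 mm (y), 8 mm thick. It lies under the middle of the left window, about 20 mm below the guard's top face when up and 42 mm below it when fully down; it moves almost straight down, on an arc of 85 mm radius whose pivot lies 85 mm further along the guard's +x
- pad_right (a point): Centre of the top face of the right lever's green pad, 36 mm (x) by 44 mm (y), 8 mm thick. It lies under the middle of the right window, about 20 mm below the guard's top face when up and 42 mm below it when fully down; it moves almost straight down, on an arc of 85 mm radius whose pivot lies 85 mm further along the guard's +x
- window_left (a point): Centre of the left window (72 mm in x by 84 mm in y, open), level with the guard's top face
- window_right (a point): Centre of the right window (72 mm in x by 84 mm in y, open), level with the guard's top face
- nest_left (a point): Centre of the floor of the left tube nest, a black ring 12 mm high on the shaker's base, 30 mm above the table, 145 mm along the guard's +x from the middle of the left window. The left lever clamps the tube that stands here
- nest_right (a point): Centre of the floor of the right tube nest, a black ring 12 mm high on the shaker's base, 30 mm above the table, 145 mm along the guard's +x from the middle of the right window. The right lever clamps the tube that stands here
- blue_tube: White self-standing sample tube with a blue screw cap, 102 mm tall, 30 mm in diameter (cap 33 mm), loose in one of the two nests; which nest changes. Origin at the centre of its underside, z up its length
- orange_tube: White self-standing sample tube with an orange screw cap, 102 mm tall, 30 mm in diameter (cap 33 mm), loose in one of the two nests; which nest changes. Origin at the centre of its underside, z up its length
- beaker_a: Empty glass beaker, 90 mm tall, 70 mm in diameter, standing loose on the table to the left of the shaker. Origin at the centre of its underside
- beaker_b: Empty glass beaker, 85 mm tall, 66 mm in diameter, standing loose on the table to the right of the shaker. Origin at the centre of its underside

How it is judged:
By the outcome, as a careful person would: the job done as asked, in the order asked, and still so for the second after the job is handed in, with the robot touching nothing.
It also fails if it takes over 35 s, if anything falls off the work surface, if the arm or the gripper's body presses on something with over 40 N, if the wrist force passes 120 N, or if a joint passes its speed limit or range.

## Working session

There is one attempt and no reset: what is moved stays moved. The work goes in short steps, Python scripts to look and compute and a shell command to move; the robot and the scene stay as the last step left them, time stands still between calls to the robot, and variables do not carry over. Pictures are saved under pics/ and viewed, and the job is handed in when it is done.

```bash
mkdir -p pics; python3 - <<'E'
from station import bot
import cv2,numpy as np
print(bot.observe())
for n in("scene","top"):
    p,d=bot.capture(n); cv2.imwrite(f"pics/{n}0.png",p[:,:,::-1]); np.save(f"{n}d.npy",d); np.save(f"{n}p.npy",p)
    print(bot.camera_params(n))
E
```

```text
{'clock': 0.0, 'q': array([ 1.17128812e+00,  9.18639201e-02,  1.23189272e+00, -1.10619373e-05,
        1.81980293e+00, -5.67065255e-02]), 'qd': array([ 0.00074389, -0.00017092, -0.00067146,  0.00105091, -0.00113371,
       -0.0012058 ]), 'tau': array([ 2.73388596e-04, -4.46446931e+01, -4.06451440e+01,  6.99770590e-02,
        2.90696975e-02, -1.34994152e-04]), 'tcp_pos': array([0.20156721, 0.56480749, 0.2215    ]), 'eef_rot': array([-0.95417211,  1.35380402,  0.95243576]), 'ft_force': array([ 0.18820636, -0.3056677 , -0.25777427]), 'wrist_torque': array([-0.04441075, -0.05182658, -0.00416176]), 'width': 0.08795119551713938}
{'fx': 390.554571092419, 'fy': 390.554571092419, 'cx': 326.93885382854546, 'cy': 192.06760360959896, 'k1': -0.081470679883313, 'camera_from_world': array([[-0.86377293,  0.50381859, -0.00794714,  0.49396622],
       [-0.29539378, -0.49353516,  0.8180254 ,  0.11643911],
       [ 0.40821421,  0.70893573,  0.57512719, -1.24475194],
       [ 0.        ,  0.        ,  0.        ,  1.        ]])}
{'fx': 365.470022956256, 'fy': 365.470022956256, 'cx': 318.57218145044834, 'cy': 195.69653667809175, 'k1': -0.007120120185158115, 'camera_from_world': array([[ 0.02545933, -0.99936962,  0.02474235,  0.02374338],
       [ 0.99578232,  0.02753471,  0.08751809, -0.61550862],
       [-0.08814419,  0.02240985,  0.99585561, -0.81352149],
       [ 0.        ,  0.        ,  0.        ,  1.        ]])}
```

View pics/scene0.png

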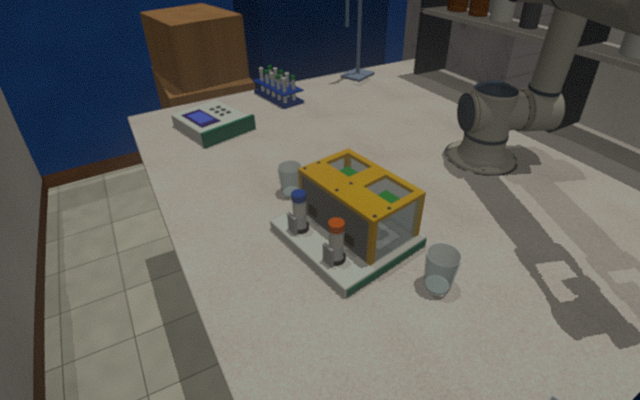

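View pics/top0.png

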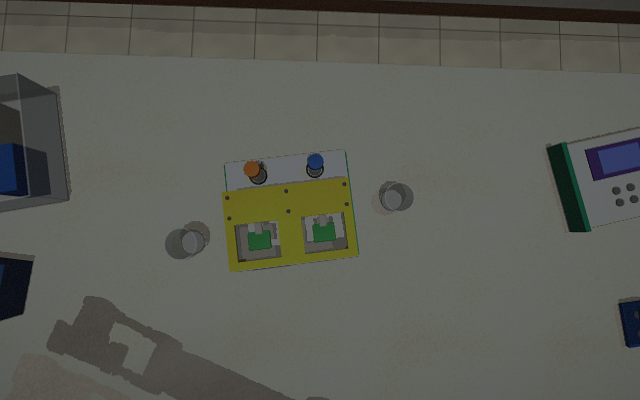

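```bash
cat > h.py <<'E'
import numpy as np,cv2
from station import bot
def ray(n,uv):
    c=bot.camera_params(n);uv=np.atleast_2d(uv).astype(float)
    K=np.array([[c['fx'],0,c['cx']],[0,c['fy'],c['cy']],[0,0,1]])
    s=cv2.undistortPoints(uv[:,None],K,np.array([c['k1'],0,0,0,0]))[:,0]
    T=c['camera_from_world'];R=T[:3,:3]
    d=np.c_[s[:,0],-s[:,1],-np.ones(len(s))]@R
    return -R.T@T[:3,3],d
def plane(n,uv,z):
    o,d=ray(n,uv);return o+d*((z-o[2])/d[:,2])[:,None]
E
python3 - <<'E'
from h import *
p=np.load('topp.npy');hsv=cv2.cvtColor(p,cv2.COLOR_RGB2HSV)
m=cv2.inRange(hsv,(22,150,60),(34,255,255))
cs,h=cv2.findContours(m,cv2.RETR_CCOMP,cv2.CHAIN_APPROX_NONE)
for c,hh in zip(cs,h[0]):
    if cv2.contourArea(c)<300: continue
    w=plane('top',c[:,0],.15)[:,:2]*1000
    r=cv2.minAreaRect(w.astype(np.float32)); print('hole' if hh[3]>=0 else 'outer',cv2.contourArea(c),r, cv2.boundingRect(c))
    print(cv2.boxPoints(r))
def blob(n,lo,hi,z):
    p=np.load(n+'p.npy');hsv=cv2.cvtColor(p,cv2.COLOR_RGB2HSV)
    m=cv2.inRange(hsv,lo,hi)
    k,l,st,ce=cv2.connectedComponentsWithStats(m)
    for i in range(1,k):
        if st[i,4]>40: print(n,st[i],ce[i],plane(n,ce[i],z))
print('green');blob('top',(50,120,50),(80,255,255),.13)
print('blue');blob('top',(105,130,60),(125,255,255),.132)
print('orange');blob('top',(5,130,60),(18,255,255),.132)
p=np.load('scenep.npy');hsv=cv2.cvtColor(p,cv2.COLOR_RGB2HSV)
m=cv2.inRange(hsv,(18,170,130),(30,255,255))
k,l,st,ce=cv2.connectedComponentsWithStats(m)
for i in range(1,k):
    if st[i,4]>40: print(st[i],ce[i])
cv2.imwrite('pics/sc_crop.png',cv2.resize(p[130:280,250:450,::-1],None,fx=4,fy=4,interpolation=2))
p=np.load('topp.npy');cv2.imwrite('pics/top_crop.png',cv2.resize(np.clip(p[140:280,210:370,::-1]*1.5,0,255).astype(np.uint8),None,fx=4,fy=4,interpolation=2))
R=cv2.Rodrigues(bot.observe()['eef_rot'])[0];print(R.round(3))
E
```

```text
outer 9931.5 ((548.2877197265625, 98.06475830078125), (153.83322143554688, 248.39622497558594), 8.473997116088867) (222, 178, 136, 94)
[[453.90894  209.57251 ]
 [490.5127   -36.11193 ]
 [642.6665   -13.442993]
 [606.06274  232.24146 ]]
hole 1720.5 ((513.6615600585938, 158.2259521484375), (76.18506622314453, 87.76226806640625), 8.439257621765137) (234, 219, 49, 44)
[[469.54147  196.04146 ]
 [482.4215   109.22947 ]
 [557.7816   120.410446]
 [544.9016   207.22244 ]]
hole 1698.5 ((532.6758422851562, 30.50596046447754), (76.35780334472656, 87.83229064941406), 8.418413162231445) (300, 211, 49, 44)
[[488.4789    68.3595  ]
 [501.33768  -18.526428]
 [576.8728    -7.347576]
 [564.01404   79.538345]]
green
top [561 142  30  90 424] [575.88443396 186.875     ] [[ 0.63845741 -0.48792068  0.13      ]]
top [313 222  23  20 346] [323.67052023 232.44797688] [[0.53209808 0.03033763 0.13      ]]
top [248 231  23  19 352] [259.3125 240.5   ] [[0.51295366 0.15782923 0.13      ]]
blue
top [  0 143  17  49 696] [  6.88649425 168.32183908] [[0.6428794  0.66438966 0.132     ]]
top [597 143  43  31 854] [619.61709602 157.72833724] [[ 0.70198044 -0.5821394   0.132     ]]
top [308 154  15  15 185] [315.00540541 161.12972973] [[0.6754255  0.05146452 0.132     ]]
orange
top [244 161  16  16 193] [251.15025907 168.65284974] [[0.65624696 0.17962499 0.132     ]]
[ 300  150  124   71 2797] [357.69896317 185.99070433]
[[-0.001 -0.942  0.336]
 [-0.002  0.336  0.942]
 [-1.     0.    -0.002]]
```

View pics/top_crop.png

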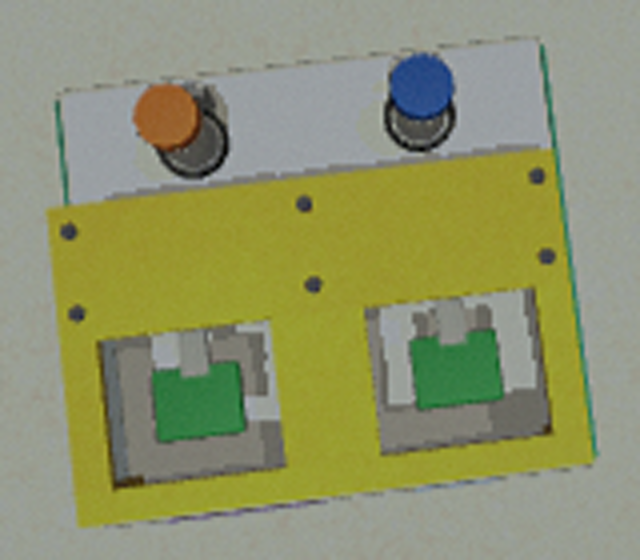

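View pics/sc_crop.png

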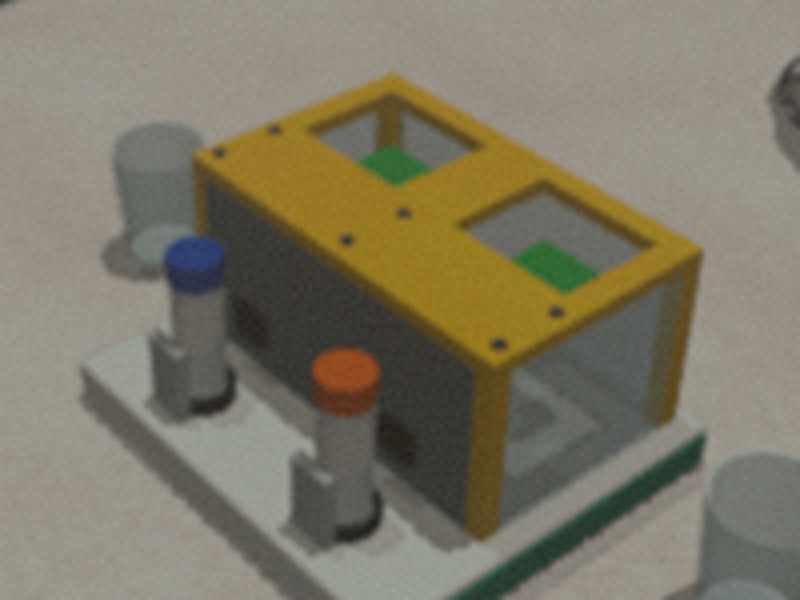

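The blue tube is in the right nest, with its cap at pixel (315,161) in the top view. The right window is centred at world (0.533, 0.0305), with the guard yawed 8.4°. The pad centroid agrees with this to within 1 mm. I'll close the fingers and travel above everything.

```bash
cat > go.py <<'E'
from h import *
import sys
o=bot.observe();R=cv2.Rodrigues(o['eef_rot'])[0]
t=np.array([float(a) for a in sys.argv[1:4]])
az=np.degrees(np.arctan2(R[1,2],R[0,2]))
print(o['clock'],o['tcp_pos'].round(4),'slide',(R.T@(t-o['tcp_pos'])*1000).round(1),'twist',round(az-98.4,1),'f',o['ft_force'].round(1),'w',o['width'].round(4),'x',R[:,0].round(3),'q',o['q'].round(2))
E
python3 -m crank '[{"slide":[0,-20,-16],"twist":-4},{"slide":[0,-55,-44],"twist":-10},{"slide":[0,-92,-73],"twist":-16},{"slide":[0,-129,-103],"twist":-22},{"slide":[0,-166,-132],"twist":-28}]' 0
python3 go.py 0.5327 0.0305 0.2215
```

```text
clock: 0.6
tcp_pos: [0.3139, 0.383, 0.2213]
eef_rot: [-1.32, 1.136, 1.319]
ft_force: [1.2, 0.6, -0.0]
width: 0.0512Traceback (most recent call last):
  File "go.py", line 6, in <module>
    print(o['clock'],o['tcp_pos'].round(4),'slide',(R.T@(t-o['tcp_pos'])*1000).round(1),'twist',round(az-98.4,1),'f',o['ft_force'].round(1),'w',o['width'].round(4),'x',R[:,0].round(3),'q',o['q'].round(2))
                                                                                                                                                ^^^^^^^^^^^^^^^^
AttributeError: 'float' object has no attribute 'round'
```

```bash
sed -i "s/o\['width'\].round(4)/round(o['width'],4)/" go.py
python3 go.py 0.5327 0.0305 0.2215
```

```text
0.6 [0.3139 0.383  0.2213] slide [   0.4 -163.3 -381.4] twist 0.2 f [ 1.2  0.6 -0. ] w 0.0512 x [-0.001 -0.002 -1.   ] q [ 0.82 -0.19  1.5  -0.    1.83 -0.91]
```

```bash

python3 -m crank '[{"slide":[0,-16,-37]},{"slide":[0,-33,-77]},{"slide":[0,-50,-117]},{"slide":[0,-67,-157]},{"slide":[0,-84,-196]}]'
python3 go.py 0.5327 0.0305 0.2215
```

```text
0.6 [0.3139 0.383  0.2213] slide [   0.4 -163.3 -381.4] twist 0.2 f [ 1.2  0.6 -0. ] w 0.0512 x [-0.001 -0.002 -1.   ] q [ 0.82 -0.19  1.5  -0.    1.83 -0.91]invalid input
```

Twist is required.

```bash

python3 -m crank '[{"slide":[0,-16,-37],"twist":0},{"slide":[0,-33,-77],"twist":0},{"slide":[0,-50,-117],"twist":0},{"slide":[0,-67,-157],"twist":0},{"slide":[0,-84,-196],"twist":0}]'
python3 go.py 0.5327 0.0305 0.2215
```

```text
clock: 1.1
tcp_pos: [0.4269, 0.2001, 0.2213]
eef_rot: [-1.32, 1.137, 1.319]
ft_force: [1.2, 0.3, 0.2]
width: 0.0112
1.1 [0.4269 0.2001 0.2213] slide [ 1.000e-01 -7.910e+01 -1.836e+02] twist 0.2 f [1.2 0.3 0.2] w 0.0112 x [-0.001 -0.002 -1.   ] q [ 0.37 -0.25  1.56 -0.    1.84 -1.35]
```

```bash

python3 -m crank '[{"slide":[0,-18,-42],"twist":0},{"slide":[0,-38,-88],"twist":0},{"slide":[0,-58,-134],"twist":0},{"slide":[0,-73,-170],"twist":0},{"slide":[0,-79,-184],"twist":0}]'
python3 -m crank '[{"slide":[0,0,0],"twist":0},{"slide":[0,0,0],"twist":0},{"slide":[0,0,0],"twist":0}]'
python3 go.py 0.5327 0.0305 0.2215
python3 - <<'E'
from station import bot
import cv2,numpy as np
a=[]
for n in("scene","top"):
    p,d=bot.capture(n); cv2.imwrite(f"pics/{n}1.png",cv2.resize(p[100:300,200:460,::-1],None,fx=3,fy=3))
E
```

```text
clock: 1.6
tcp_pos: [0.5335, 0.0269, 0.2204]
eef_rot: [-1.317, 1.14, 1.318]
ft_force: [-0.5, 0.6, 0.4]
width: 0.0002
clock: 1.9
tcp_pos: [0.533, 0.0284, 0.2205]
eef_rot: [-1.318, 1.139, 1.319]
ft_force: [0.2, 0.6, 0.4]
width: 0.0003
1.9 [0.533  0.0284 0.2205] slide [-1.  -0.   2.1] twist 0.1 f [0.2 0.6 0.4] w 0.0003 x [-0.003 -0.002 -1.   ] q [-0.01 -0.08  1.41 -0.    1.82 -1.73]
```

View pics/scene1.png

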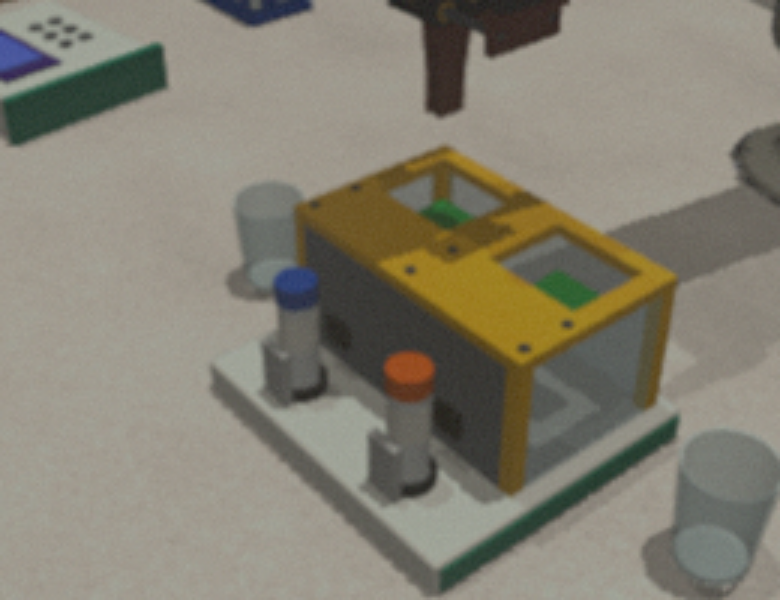

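The closed fingers are centred over the right window: the tip is at crop pixel (443,115), right window green pad at (445,213). Descending through it.

```bash

python3 -m crank '[{"slide":[10,0,2],"twist":0},{"slide":[30,0,2],"twist":0},{"slide":[52,0,2],"twist":0},{"slide":[70,0,2],"twist":0},{"slide":[76,0,2],"twist":0}]'
python3 -m crank '[{"slide":[2,0,0],"twist":0},{"slide":[4,0,0],"twist":0},{"slide":[7,0,0],"twist":0},{"slide":[10,0,0],"twist":0},{"slide":[13,0,0],"twist":0}]'
python3 go.py 0.5327 0.0305 0.108
```

```text
clock: 2.5
tcp_pos: [0.5311, 0.031, 0.1418]
eef_rot: [-1.317, 1.141, 1.323]
ft_force: [0.5, 0.1, 0.1]
width: 0.0003
clock: 3.0
tcp_pos: [0.5314, 0.0309, 0.1292]
eef_rot: [-1.318, 1.14, 1.322]
ft_force: [-0.7, -0.1, 3.7]
width: 0.0006
3.0 [0.5314 0.0309 0.1292] slide [21.2 -1.4 -0.6] twist 0.2 f [-0.7 -0.1  3.7] w 0.0006 x [-0.005 -0.003 -1.   ] q [-0.   -0.08  1.57 -0.    1.66 -1.73]
```

Contact at z≈0.129 (3.7 N). Pressing on.

```bash

python3 -m crank '[{"slide":[3,0,0],"twist":0},{"slide":[6,0,0],"twist":0},{"slide":[9,0,0],"twist":0},{"slide":[12,0,0],"twist":0},{"slide":[15,0,0],"twist":0}]'
python3 -m crank '[{"slide":[1,0,0],"twist":0},{"slide":[2,0,0],"twist":0},{"slide":[3,0,0],"twist":0}]'
python3 go.py 0.5327 0.0305 0.108
```

```text
clock: 3.5
tcp_pos: [0.5309, 0.0307, 0.1148]
eef_rot: [-1.318, 1.141, 1.322]
ft_force: [-4.3, -0.6, 5.3]
width: 0.0004
clock: 3.8
tcp_pos: [0.5309, 0.0307, 0.1123]
eef_rot: [-1.318, 1.14, 1.322]
ft_force: [-2.8, -0.3, 5.3]
width: 0.0004
3.8 [0.5309 0.0307 0.1123] slide [ 4.3 -1.8 -0.5] twist 0.2 f [-2.8 -0.3  5.3] w 0.0004 x [-0.005 -0.003 -1.   ] q [-0.   -0.08  1.6  -0.    1.63 -1.73]
```

```bash

for i in 1 ; do python3 -m crank '[{"slide":[1,0,0],"twist":0},{"slide":[2,0,0],"twist":0}]'; done
python3 -m crank '[{"slide":[1,0,0],"twist":0},{"slide":[1,0,0],"twist":0}]'
python3 -m crank '[{"slide":[1,0,0],"twist":0},{"slide":[1,0,0],"twist":0}]'
```

```text
clock: 4.0
tcp_pos: [0.531, 0.0308, 0.1105]
eef_rot: [-1.318, 1.14, 1.322]
ft_force: [-2.0, -0.6, 4.4]
width: 0.0003
clock: 4.2
tcp_pos: [0.5311, 0.0308, 0.1094]
eef_rot: [-1.318, 1.14, 1.322]
ft_force: [-3.2, 0.3, 4.5]
width: 0.0009
clock: 4.4
tcp_pos: [0.5311, 0.0308, 0.109]
eef_rot: [-1.319, 1.139, 1.321]
ft_force: [-3.8, 0.4, 7.3]
width: 0.0006
```

```bash

python3 -m crank '[{"slide":[1,0,0],"twist":0},{"slide":[1,0,0],"twist":0}]'
python3 -m crank '[{"slide":[1,0,0],"twist":0},{"slide":[1,0,0],"twist":0}]'
```

```text
clock: 4.6
tcp_pos: [0.5312, 0.0308, 0.109]
eef_rot: [-1.319, 1.139, 1.321]
ft_force: [-4.7, -0.5, 8.6]
width: 0.0006
clock: 4.8
tcp_pos: [0.5311, 0.0308, 0.1089]
eef_rot: [-1.319, 1.139, 1.321]
ft_force: [-4.6, -0.7, 8.3]
width: 0.0003
```

```bash

python3 -m crank '[{"slide":[2,0,0],"twist":0},{"slide":[3,0,0],"twist":0},{"slide":[3,0,0],"twist":0}]'
python3 go.py 0.5327 0.0305 0.108
```

```text
clock: 5.1
tcp_pos: [0.5313, 0.0307, 0.1087]
eef_rot: [-1.32, 1.138, 1.319]
ft_force: [-9.0, -0.3, 16.2]
width: 0.0005
5.1 [0.5313 0.0307 0.1087] slide [ 0.7 -1.4 -0.5] twist 0.2 f [-9.  -0.3 16.2] w 0.0005 x [-0.001 -0.003 -1.   ] q [-0.   -0.08  1.61 -0.    1.62 -1.73]
```

```bash

python3 -m crank '[{"slide":[3,0,0],"twist":0},{"slide":[5,0,0],"twist":0},{"slide":[5,0,0],"twist":0}]'
python3 -m crank '[{"slide":[-10,0,0],"twist":0},{"slide":[-25,0,0],"twist":0},{"slide":[-50,0,0],"twist":0},{"slide":[-85,0,0],"twist":0},{"slide":[-110,0,0],"twist":0}]'
python3 go.py 0.5327 0.0305 0.22
```

```text
clock: 5.4
tcp_pos: [0.5313, 0.0308, 0.1084]
eef_rot: [-1.322, 1.136, 1.317]
ft_force: [-12.7, -0.7, 24.8]
width: 0.0008
clock: 5.9
tcp_pos: [0.5316, 0.0311, 0.2203]
eef_rot: [-1.323, 1.135, 1.316]
ft_force: [0.6, 0.7, 0.4]
width: 0.0006
5.9 [0.5316 0.0311 0.2203] slide [ 0.3 -1.  -0.7] twist 0.2 f [0.6 0.7 0.4] w 0.0006 x [ 0.003 -0.003 -1.   ] q [-0.   -0.09  1.42 -0.    1.81 -1.73]
```

```bash

python3 -m crank '[{"slide":[-5,15,35],"twist":0},{"slide":[-10,33,75],"twist":0},{"slide":[-15,50,117],"twist":0},{"slide":[-15,67,157],"twist":0},{"slide":[-15,84,196],"twist":0}]'
python3 -m crank '[{"slide":[0,16,37],"twist":0},{"slide":[0,32,74],"twist":0},{"slide":[0,45,105],"twist":0},{"slide":[0,50,115],"twist":0},{"slide":[0,50,115],"twist":0}]'
python3 - <<'E'
from h import *
for n in("scene","top"):
    p,d=bot.capture(n); np.save(n+'p2.npy',p)
    cv2.imwrite(f"pics/{n}2.png",cv2.resize(np.clip(p[130:280,200:400,::-1]*1.4,0,255).astype(np.uint8) if n=='top' else p[130:280,250:450,::-1],None,fx=4,fy=4,interpolation=2))
T=cv2.Rodrigues
for f in('p','p2'):
  for n in('top','scene'):
    hsv=cv2.cvtColor(np.load(n+f+'.npy'),cv2.COLOR_RGB2HSV)
    for nm,lo,hi in(('green',(50,120,50),(80,255,255)),('blue',(105,130,60),(125,255,255)),('or',(5,130,60),(18,255,255))):
      k,l,st,ce=cv2.connectedComponentsWithStats(cv2.inRange(hsv,lo,hi))
      for i in range(1,k):
        if st[i,4]>40 and 220<ce[i][0]<420 and 140<ce[i][1]<260 and (nm!='or' or st[i,4]<600): print(f,n,nm,st[i],ce[i].round(1))
E
```

```text
clock: 6.4
tcp_pos: [0.4184, 0.2137, 0.2347]
eef_rot: [-1.323, 1.134, 1.315]
ft_force: [0.8, 0.9, 0.3]
width: 0.0004
clock: 6.9
tcp_pos: [0.3513, 0.3207, 0.234]
eef_rot: [-1.325, 1.133, 1.317]
ft_force: [-1.1, -1.2, -0.2]
width: 0.0001
p top green [313 222  23  20 346] [323.7 232.4]
p top green [248 231  23  19 352] [259.3 240.5]
p top blue [308 154  15  15 185] [315.  161.1]
p top or [244 161  16  16 193] [251.2 168.7]
p scene green [342 167  14   9  68] [348.1 171.1]
p scene green [380 191  19  12 109] [388.4 196.5]
p scene blue [292 190  13   8  79] [298.2 193.2]
p scene or [328 217  17  17 234] [336.  224.8]
p2 top green [313 223  22  19 323] [323.4 232.4]
p2 top green [248 231  23  19 351] [259.3 240.5]
p2 top blue [308 154  15  15 186] [315.  161.1]
p2 top or [244 161  16  16 194] [251.1 168.6]
p2 scene green [379 191  20  12 112] [388.3 196.4]
p2 scene blue [292 190  13   8  78] [298.2 193.3]
p2 scene or [328 217  17  17 233] [336.  224.7]
```

View pics/scene2.png

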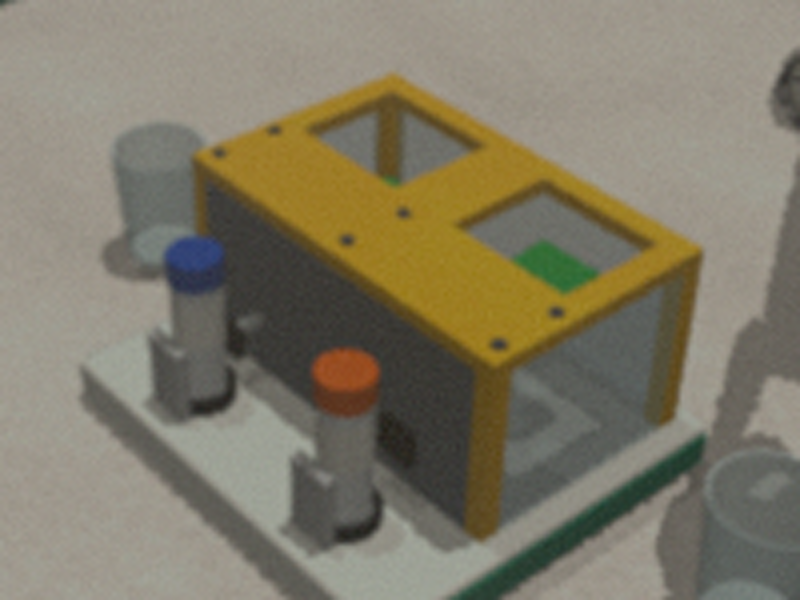

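View pics/top2.png

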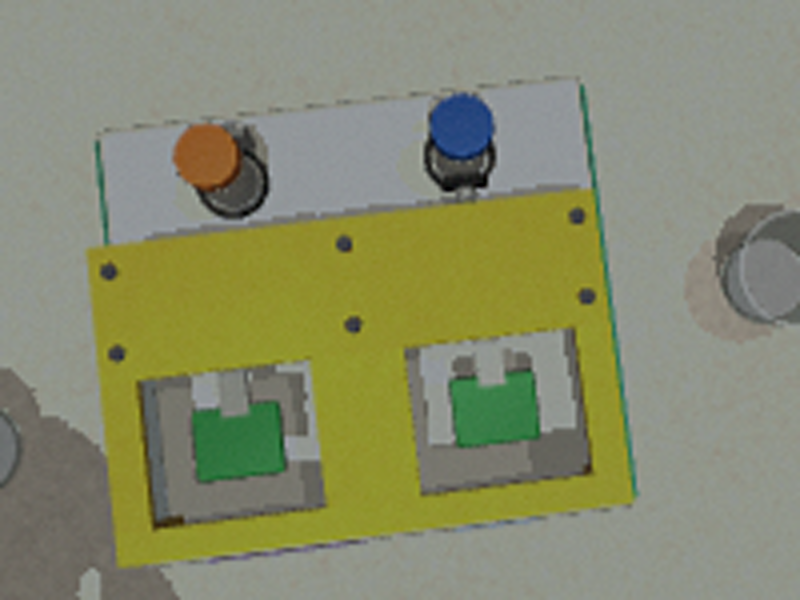

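The right pad has dropped almost out of sight in the scene view, at (395,182). In the top view a black jaw with its rod has reached the blue tube at (462,182). The left pad and the tubes have not moved. One more check, using depth on both pads.

```bash
python3 - <<'E'
from h import *
p,d=bot.capture('top')
T=bot.camera_params('top')['camera_from_world']
def z(u,v,D):
    o,r=ray('top',[u,v]); dd=np.median(D[v-4:v+5,u-4:u+5]); return (o+r[0]*dd).round(4)
for D in(np.load('topd.npy'),d): print('R',z(323,232,D),'L',z(259,240,D),'guard',z(290,225,D))
print(bot.observe()['clock'],bot.observe()['ft_force'],abs(bot.observe()['qd']).max())
E
```

```text
R [0.5329 0.0316 0.1286] L [0.5138 0.1588 0.1273] guard [0.5451 0.0969 0.1503]
R [0.5327 0.0309 0.1084] L [0.5138 0.1588 0.1274] guard [0.5451 0.0969 0.1503]
7.05 [0.0441819  0.20379753 0.20777936] 0.011510643761856258
```

```bash
python3 -c "
from station import bot
print(bot.hand_in())"
```

```text
the job is handed in; nothing more can be done
None
```

The blue-capped tube is clamped, and the job was handed in at about 7 s. The tube stood in the right nest, so I went down through the right window with the fingers closed. I pressed the right lever until it stopped at about 25 N, then came back out and moved clear.

- **Right lever:** by depth, its pad is 41.9 mm below the guard's top face, against 42 mm for fully down. The jaw is against the blue tube.
- **Left lever and tubes:** the left pad's height is unchanged to 0.1 mm, and neither tube's cap moved by more than about 0.1 pixel.
- **Guard:** the wrist force showed no contact with it going in or out, and it is where it was.
- **Beakers:** I checked these only by eye, and they look unmoved.
- **Robot:** it touches nothing and is well clear of the shaker.

No check failed or disagreed. One move command was refused for a missing twist value; the arm did not move, and I sent it again.

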